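# Sweep the key tags into the tray and shut it

## Robot

A 6-joint arm with a two-finger parallel gripper is mounted at the origin on the work surface. World frame = base frame: x ahead of the robot, y to its left, z up, the work surface at z = 0. Lengths are in m, angles in rad, forces in N, time in s.
With the tool pointing down it reaches from about 0.35 to 0.975 m from the base axis. Payload 4.9 kg.
Tool frame: the origin (TCP) lies midway between the tips of the shut fingers; the grasp point (between the pads) lies 19 mm behind it; z points along the fingers, y is the line along which they close (so a half turn about z gives the same grasp; the last joint's range is limited). The gripper opens to 85 mm and grips with 20 to 120 N. Pads are 22 mm wide; open, the fingers measure 114 mm over their backs; the gripper's body (76 mm by 85 mm) begins 54 mm behind the grasp point. The pads swing forward as they close: fully open they stand 13 mm farther back than shut.
Start: joints at [-1.275, 0.053, 1.613, -0, 1.476, -0.119], TCP at [0.252, -0.572, 0.231] pointing down, gripper open.
Joint ranges: [-3.01, 3.01], [-1.01, 2.22], [0.06, 2.58], [-1.02, 4.17], [0.09, 2.62], [-3.14, 3.14]. Speed limits (rad/s): [2.57, 2.57, 3.14, 3.14, 3.14, 3.14].

## Interface

Orientations are given as a rotation vector (axis times angle).
In Python, from station import ctrl, optics, job gives the robot as it stands.
- The arm moves only by the shell command python3 -m jog 'ROWS' [OPENING] [FORCE]. ROWS is JSON, a list of rows, each a list of 2 entries, a list of its own where there are three numbers: the shift along the tool's x, y, z in m, then the turn, a rotation vector about the tool's x, y, z in rad. A call has 1 to 5 rows; each row is the pose to reach, as a shift and turn from the pose commanded when the call began, along the tool's axes at that moment; what a row does not reach only later rows make up. A row lasts 1/10 s, in which the tool goes at most 50 mm and 8.59 degrees, less where a joint would pass 70% of its speed; a pose out of reach is approached as far as the arm can. A call with a gripper value outside its range is refused whole. OPENING is the opening, from 0 (shut) to 1 (fully open), set as the call begins (- or left out, the last holds). The fingers move at their own pace and stop on an object; FORCE is the grip in N (left out, the last holds). Time passes only in rows, so rows that repeat a pose let the fingers close. It gives the time, the measured TCP pose, the force, the opening and the grip force at its end, in the units of the state.
- ctrl.get_obs(): the state, without advancing time (a new reading comes with each control period).
- optics.get_image(name): name is "scene" or "top"; returns a dict with "image" (480x640x3 uint8, blue, green, red), "fx", "fy", "cx", "cy" (pixels), "rvec" (rotation vector, rad) and "tvec" (3), from world to camera coordinates, as OpenCV has them. Camera axes: x right, y down, z forward; pixel columns grow to the right and rows downward; lengths in m; the calibration is good to about 2 mm. A picture is of the moment at which its call begins. There is no depth.
- job.finish_job(): hands the job in; it is judged then, once.
The state is a dict: "t": time; "q": joint angles; "dq": joint speeds; "effort": joint torques, N m; "tool_pos": TCP position; "tool_rot": TCP orientation; "contact_force": force on the tool from outside, world axes, zero at the start; "wrist_torque": the same for the moment, N m; "opening": finger opening in m; "grip_force": force on a finger pad.
Only numpy, scipy, OpenCV 4.12 (cv2) and the standard library are available. Lean on these libraries where they do the work, as an engineer would, in place of code of your own. Each camera call takes 0.05 s, during which the arm holds its last target. There are 200 camera calls.

## Task

Three round key tags, red, yellow and blue, lie on the painted shelf above the clear acrylic tray, which is slid part-way out. With your fingertips sweep all three over the shelf's front edge so that they drop into the tray, then push the tray fully home under the shelf. Do not pick up or pinch the tags, and leave the elephant, the jar, the earbud case and the other things standing about where they are.

Things in the scene. Friction and masses are not known exactly. Their poses are not given: they have to be found in the camera images.
- tag_red_center (a point): Centre of the red round plastic key tag, a loose flat disc 36 mm across and 8 mm thick with a small dark eyelet, 15 to 25 g; it lies flat on the shelf at the start, so this point is 4 mm above the shelf's top.
- tag_yellow_center (a point): Centre of the yellow round plastic key tag, a loose flat disc 36 mm across and 8 mm thick with a small dark eyelet, 15 to 25 g; it lies flat on the shelf at the start, so this point is 4 mm above the shelf's top.
- tag_blue_center (a point): Centre of the blue round plastic key tag, a loose flat disc 36 mm across and 8 mm thick with a small dark eyelet, 15 to 25 g; it lies flat on the shelf at the start, so this point is 4 mm above the shelf's top.
- shelf_edge (a point): Middle of the front edge of the sage-painted shelf board, on its top face, 100 mm above the table. x axis: level, from the front edge to the back of the shelf (away from the robot); y along the edge to the left; z up. The front edge has no lip. The shelf is fixed, at a different place and angle each time.
- shelf: The shelf, origin on the table under shelf_edge, same axes. Sizes in mm: its flat board is 580 wide (290 to each side), 240 deep, 15 thick, with a ledge 25 tall and 12 thick along the back. A magnetic steel strip with three keys is fixed under the board, 140 to 270 to the left of the origin, just behind the front edge.
- tray (a joint): How far the clear acrylic tray is slid out from under the shelf, in m: 0 fully home against its stop, growing as it slides out towards the robot (along -x of shelf_edge), at most 0.13. It starts 0.08 to 0.11 out. It slides with about 1.5 N of friction and stays where it is left.
- tray_front (a point): Middle of the top rim of the tray's front wall, on its outer face (the face towards the robot); axes as shelf_edge. Sizes in mm: this rim is 83 above the table; the tray is 170 deep, 250 wide, 37 tall outside (underside 46 above the table), walls and floor 5 thick, centred on shelf_edge sideways. Fully home, this face still stands 15 in front of the shelf's edge.
- tray_in (a point): Centre of the tray's inner floor, 51 mm above the table; axes as shelf_edge, moves with the tray. The inside measures 160 mm deep (x), 240 mm wide (y), 32 mm to the rim; the rim passes 2 mm under the board.
- elephant: White ceramic elephant figurine, about 90 long, 45 wide, 60 mm tall; origin under its body on the shelf. Stays put.
- jar: Small frosted glass jar with cork stopper, 48 diameter, 60 mm tall; origin at the centre of its underside on the shelf. Stays put.
- earbud_case: Orange silicone earbud case, 46 x 60 x 26 mm tall; origin at the centre of its underside, at the back of the shelf. Stays put.
- mug: Blue mug, 80 diameter, 90 mm tall, on the table to the left; origin at the centre of its underside. Stays put.
- glasses_case: Dark brown glasses case, 60 x 160 x 45 mm tall, on the table to the left; origin at the centre of its underside. Stays put.
- shoe_brush: Small brush lying on the table to the right, under 50 mm tall; origin under its middle. Stays put.
- tag_red: The red tag itself; origin at the centre of its face that lies on the shelf at the start.
- tag_yellow: The yellow tag itself; origin at the centre of its face that lies on the shelf at the start.
- tag_blue: The blue tag itself; origin at the centre of its face that lies on the shelf at the start.

How it is judged:
By the outcome, as a careful person would: the job done as asked, in the order asked, and still so for the second after the job is handed in, with the robot touching nothing.
It also fails if it takes over 51 s, if anything falls off the work surface, if the arm or the gripper's body presses on something with over 40 N, if the wrist force passes 120 N, or if a joint passes its speed limit or range.

## Working session

There is one attempt and no reset: what is moved stays moved. The work goes in short steps, Python scripts to look and compute and a shell command to move; the robot and the scene stay as the last step left them, time stands still between calls to the robot, and variables do not carry over. Pictures are saved under pics/ and viewed, at most 10 in all, crops included, and the job is handed in when it is done.

```bash
mkdir -p pics; ls; python3 - <<'E'
from station import ctrl, optics
import cv2,numpy as np
for n in("scene","top"):
    d=optics.get_image(n); cv2.imwrite(f"pics/{n}0.png",d["image"])
    R=cv2.Rodrigues(np.array(d["rvec"]))[0]; print(n,d["fx"],d["cx"],d["cy"],-R.T@np.array(d["tvec"]),R[2])
o=ctrl.get_obs();print(o)
E
```

```text
pics
scene 574.269065665567 322.10273289442847 242.73443275364852 [ 1.25392464 -0.66161983  1.25787181] [-0.44522974  0.42920069 -0.78584811]
top 618.1276952232957 331.7796749161985 238.80448725866592 [ 0.28903903 -0.04629161  1.8745334 ] [ 0.16716826  0.01583202 -0.98580126]
{'t': 0.1, 'q': array([-1.27498960e+00,  5.33229200e-02,  1.61417917e+00, -1.65498390e-05,
        1.47599468e+00, -1.18990976e-01]), 'dq': array([-0.00116135, -0.00079947, -0.00406774, -0.00020224,  0.00041594,
       -0.00135503]), 'effort': array([ 9.63926723e-04, -3.94901741e+01, -3.71363068e+01, -9.45578813e-05,
        3.94356539e-03,  5.01805062e-06]), 'tool_pos': array([ 0.25171124, -0.57144665,  0.23015264]), 'tool_rot': array([-3.07241269e+00, -6.46513827e-01,  2.89682879e-04]), 'contact_force': array([ 0.54630927, -0.41796751, -0.13170736]), 'wrist_torque': array([-0.00115853,  0.04034002,  0.04083609]), 'grip_force': 0.0, 'opening': 0.08531511873735213}
```

View pics/scene0.png

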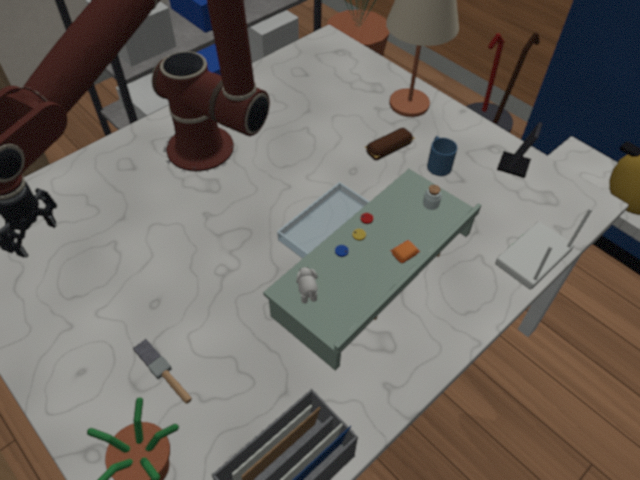

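View pics/top0.png

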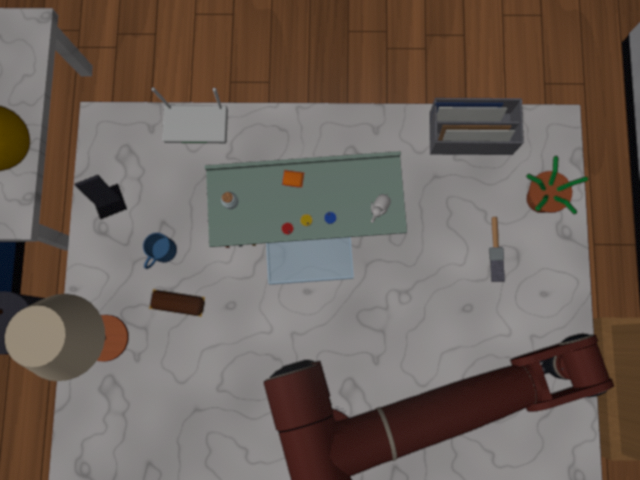

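The pictures show red, yellow and blue tags at about (288,228), (307,220) and (330,218) in top. The shelf's front edge runs (210,246)–(406,232), and the elephant is at (380,207).

```bash
cat > h.py <<'E'
from station import ctrl, optics
import cv2,numpy as np
def cast(d,uv,z):
    K=np.array([[d["fx"],0,d["cx"]],[0,d["fy"],d["cy"]],[0,0,1]])
    R=cv2.Rodrigues(np.array(d["rvec"]))[0]; c=-R.T@np.array(d["tvec"])
    r=R.T@np.linalg.inv(K)@np.array([uv[0],uv[1],1.]); return c+r*(z-c[2])/r[2]
HSV=dict(red=[((0,150,90),(6,255,255)),((172,150,90),(180,255,255))],yellow=[((20,140,90),(34,255,255))],blue=[((108,150,60),(125,255,255))],orange=[((7,170,120),(14,255,255))])
def tags(d,z=.108,box=(200,412,150,300)):
    hsv=cv2.cvtColor(d["image"],cv2.COLOR_BGR2HSV); out={}
    for k,v in HSV.items():
        m=sum(cv2.inRange(hsv,np.array(a),np.array(b)) for a,b in v)
        b=np.zeros_like(m); b[box[2]:box[3],box[0]:box[1]]=255; m&=b
        n,l,s,c=cv2.connectedComponentsWithStats(m)
        if n>1:
            i=1+np.argmax(s[1:,4]); out[k]=(c[i].round(1),int(s[i,4]),cast(d,c[i],z)[:2].round(4))
    return out
E
python3 - <<'E'
from h import *
d=optics.get_image("top"); s=optics.get_image("scene")
print(tags(d)); print(tags(s,box=(260,480,170,360)))
hsv=cv2.cvtColor(d["image"],cv2.COLOR_BGR2HSV)
print(hsv[200,260],hsv[260,300],hsv[270,230])
m=cv2.inRange(hsv,np.array((50,25,60)),np.array((90,120,200)))
m[:140]=0;m[300:]=0;m[:,:195]=0;m[:,420:]=0
cs=max(cv2.findContours(m,0,2)[0],key=cv2.contourArea)
ap=cv2.approxPolyDP(cs,6,True)[:,0]; print(ap.tolist())
cols=np.r_[214:225,265:345,360:400]; pts=[]
for c in cols:
    r=np.where(m[:,c])[0]; pts.append(cast(d,(c,r.max()+.5),.1)[:2])
pts=np.array(pts); vx,vy,x0,y0=cv2.fitLine(pts.astype(np.float32),cv2.DIST_HUBER,0,.01,.01).ravel()
e=np.array([vx,vy])*np.sign(vy); p0=np.array([x0,y0])
xs=[]
for r in (215,220,225,230):
    q=np.where(m[r])[0]; xs.append([(cast(d,(q.min()-.5,r),.1)[:2]-p0)@e,(cast(d,(q.max()+.5,r),.1)[:2]-p0)@e])
xs=np.array(xs); print(xs)
mid=p0+e*xs.mean(); n=np.array([e[1],-e[0]]); print("edge mid",mid,"left",e,"inward",n,"yaw",np.arctan2(n[1],n[0]))
for k,v in tags(d).items(): print(k,"shelf xy",(v[2]-mid)@n,(v[2]-mid)@e)
for nme,uv,z in(("eleph",(380,207),.13),("trayL",(268,283),.083),("trayR",(353,277),.083),("jar",(228,202),.15)):
    w=cast(d,uv,z)[:2]; print(nme,w,(w-mid)@n,(w-mid)@e)
# elephant extents
w=cv2.inRange(hsv,np.array((0,0,110)),np.array((180,40,255)));w[:190]=0;w[225:]=0;w[:,:360]=0;w[:,400:]=0
ys,xx=np.where(w); P=np.array([cast(d,(a,b),.125)[:2]-mid for a,b in zip(xx,ys)]); print("el ext",(P@n).min(),(P@n).max(),(P@e).min(),(P@e).max())
E
```

```text
{'red': (array([286.9, 227.9]), 79, array([0.6197, 0.1131])), 'yellow': (array([305.9, 219.7]), 95, array([0.6444, 0.058 ])), 'blue': (array([330. , 217.7]), 80, array([ 0.651, -0.012])), 'orange': (array([291.9, 178.4]), 237, array([0.7686, 0.1014]))}
{'red': (array([366.6, 218.1]), 80, array([0.6205, 0.1099])), 'yellow': (array([359.1, 234.4]), 79, array([0.6465, 0.0557])), 'blue': (array([341.1, 250.4]), 94, array([ 0.6526, -0.0147])), 'orange': (array([404.6, 250.1]), 195, array([0.7598, 0.1051]))}
[ 76  35 109] [101  37 146] [ 10   5 144]
[[399, 153], [205, 166], [210, 245], [403, 232]]
[[ 0.3485104  -0.22504306]
 [ 0.34913081 -0.22363545]
 [ 0.3497495  -0.2251364 ]
 [ 0.35036648 -0.22373256]]
edge mid [0.58757363 0.05235715] left [-0.08464337  0.9964113 ] inward [0.9964113  0.08464337] yaw 0.084744774
red shelf xy 0.037152555046630585 0.057805578664077255
yellow shelf xy 0.057100064973933135 0.0008126234629580691
blue shelf xy 0.05775134371112056 -0.0694948154366186
orange shelf xy 0.18452787367741527 0.03354416817663405
eleph [ 0.67896753 -0.15647122] 0.07338997356347209 -0.21581484547266913
trayL [0.46105099 0.16674722] -0.11638623221012337 0.1246888642553294
trayR [ 0.48064148 -0.08035188] -0.11778134927520639 -0.12318167898313655
jar [0.68624483 0.27993033] 0.11757965655585802 0.21840463348018696
el ext 0.020341101032754882 0.1291735275158316 -0.2756384592844653 -0.1544421982189771
```

```bash
cat >> h.py <<'E'
from scipy.spatial.transform import Rotation as Ro
mid=np.array([.5876,.0524]);e=np.array([-.0846,.9964]);n=np.array([.9964,.0846])
def to(sx,sy,z):
    "shift in tool axes and turn to reach shelf point sx,sy height z, with tool x along +-n"
    o=ctrl.get_obs();R=Ro.from_rotvec(o["tool_rot"]);p=o["tool_pos"]
    w=np.r_[mid+n*sx+e*sy,z]; x=np.r_[n,0]; zz=np.array([0,0,-1.])
    for s in(1,-1):
        T=Ro.from_matrix(np.c_[s*x,np.cross(zz,s*x),zz]); print("s",s,"shift",R.inv().apply(w-p).round(4),"turn",(R.inv()*T).as_rotvec().round(4))
    d=p[:2]-mid; print("shelf now",(d@n).round(4),(d@e).round(4),p[2].round(4),"t",o["t"],"q",o["q"].round(3))
E
python3 -c "
from h import *
to(.097,-.07,.2)"
```

```text
s 1 shift [ 0.6279 -0.3381  0.0311] turn [-0.0013  0.      0.3301]
s -1 shift [ 0.6279 -0.3381  0.0311] turn [-0.0000e+00 -1.9000e-03 -2.8115e+00]
shelf now -0.3874 -0.5934 0.2305 t 0.2 q [-1.275  0.053  1.614  0.     1.476 -0.119]
```

```bash
python3 -m jog '[[[0.04,-0.02,0],[0,0,0.11]],[[0.08,-0.04,0],[0,0,0.22]],[[0.12,-0.065,0],[0,0,0.33]],[[0.16,-0.085,0],[0,0,0.33]],[[0.2,-0.11,0],[0,0,0.33]]]' 0.25; python3 -c "
from h import *
to(.097,-.07,.2)"
```

```text
t: 0.7
tool_pos: [0.3914, -0.3893, 0.2311]
tool_rot: [3.139, 0.132, 0.0]
contact_force: [-0.5, 1.1, 0.7]
opening: 0.0213
grip_force: 0.0
s 1 shift [ 0.3297 -0.3537  0.0312] turn [ 0.     -0.0002 -0.0005]
s -1 shift [ 0.3297 -0.3537  0.0312] turn [-2.0000e-04 -0.0000e+00  3.1411e+00]
shelf now -0.2329 -0.4235 0.2311 t 0.7 q [-0.918 -0.122  1.783  0.     1.48   0.569]
```

```bash
python3 -m jog '[[[0.033,-0.034,0],[0,0,0]],[[0.066,-0.068,0],[0,0,0]],[[0.1,-0.102,0],[0,0,0]],[[0.132,-0.136,0],[0,0,0]],[[0.165,-0.17,0],[0,0,0]]]' >/dev/null; python3 -m jog '[[[0.033,-0.037,0],[0,0,0]],[[0.066,-0.074,0],[0,0,0]],[[0.1,-0.11,0],[0,0,0]],[[0.132,-0.147,0],[0,0,0]],[[0.155,-0.184,0.01],[0,0,0]]]';python3 -m jog '[[[0,0,0],[0,0,0]],[[0,0,0],[0,0,0]]]'; python3 - <<'E'
from h import *
to(.097,-.07,.103)
for n_ in("top","scene"):
    d=optics.get_image(n_); print(tags(d,box=(200,412,150,300) if n_=="top" else (260,480,170,360)))
cv2.imwrite("pics/s1.png",cv2.resize(d["image"][170:340,250:480],None,fx=3,fy=3))
E
```

```text
t: 1.7
tool_pos: [0.6816, -0.009, 0.2227]
tool_rot: [3.138, 0.134, 0.005]
contact_force: [0.3, -0.4, -0.4]
opening: 0.0213
grip_force: 0.0
t: 1.9
tool_pos: [0.6793, -0.0099, 0.2202]
tool_rot: [3.139, 0.136, -0.003]
contact_force: [-0.6, 0.0, -1.1]
opening: 0.0212
grip_force: 0.0
s 1 shift [0.0111 0.0002 0.1172] turn [0.0001 0.0019 0.002 ]
s -1 shift [0.0111 0.0002 0.1172] turn [-3.0000e-03  1.0000e-04 -3.1396e+00]
shelf now 0.0861 -0.0698 0.2202 t 1.9 q [-0.124  0.186  1.487 -0.     1.471  1.36 ]
{'red': (array([287.1, 227.9]), 89, array([0.6197, 0.1124])), 'orange': (array([290.2, 178.4]), 193, array([0.7685, 0.1066]))}
{'red': (array([366.3, 218. ]), 79, array([0.6199, 0.1095])), 'yellow': (array([359. , 234.5]), 80, array([0.6464, 0.0553])), 'blue': (array([341.1, 250.5]), 91, array([ 0.6528, -0.0148])), 'orange': (array([404.3, 250.7]), 186, array([0.7605, 0.1032]))}
```

View pics/s1.png

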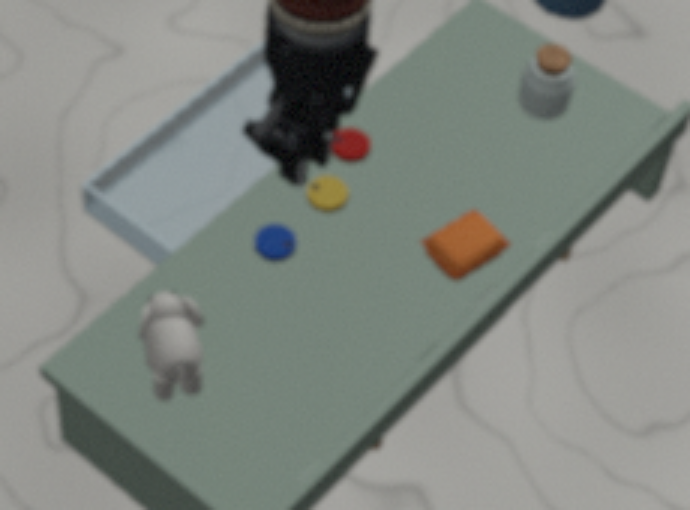

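The fingers hang above the shelf. Blue is at crop (275,242) with clear space behind it, so I lower behind blue.

```bash
python3 -m jog '[[[0.015,0,0],[0,0,0.002]],[[0.015,0,0.04],[0,0,0.002]],[[0.015,0,0.08],[0,0,0.002]],[[0.015,0,0.105],[0,0,0.002]],[[0.015,0,0.112],[0,0,0.002]]]'; python3 -m jog '[[[0,0,0.002],[0,0,0]],[[0,0,0.003],[0,0,0]]]'; python3 - <<'E'
from h import *
to(.097,-.071,.103)
d=optics.get_image("scene"); print(tags(d,box=(260,480,170,360)))
cv2.imwrite("pics/s2.png",cv2.resize(d["image"][170:340,250:480],None,fx=3,fy=3))
E
```

```text
t: 2.5
tool_pos: [0.6915, -0.011, 0.1051]
tool_rot: [-3.138, -0.127, 0.01]
contact_force: [0.3, -0.2, -1.0]
opening: 0.0213
grip_force: 0.0
t: 2.7
tool_pos: [0.6955, -0.0104, 0.1085]
tool_rot: [3.138, 0.128, 0.005]
contact_force: [-0.3, -0.6, -0.9]
opening: 0.0213
grip_force: 0.0
s 1 shift [-0.0052 -0.0007  0.0055] turn [ 0.0007 -0.0032 -0.0029]
s -1 shift [-0.0052 -0.0007  0.0055] turn [-5.0000e-03 -1.1000e-03  3.1387e+00]
shelf now 0.1022 -0.0717 0.1085 t 2.7 q [-0.122  0.308  1.536 -0.     1.295  1.367]
{'blue': (array([338.1, 253.4]), 9, array([ 0.6545, -0.027 ])), 'orange': (array([404.1, 250.6]), 187, array([0.7602, 0.1029]))}
```

View pics/s2.png

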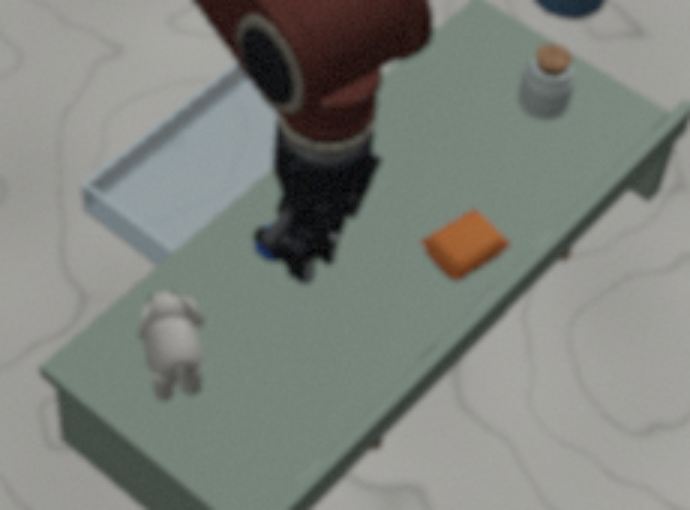

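Blue, at crop (263,245), sits just in front of the fingers, and the fingers are behind it. I let the height settle.

```bash
python3 -m jog '[[[0,0,0],[0,0,0]],[[0,0,0],[0,0,0]],[[0,0,0],[0,0,0]]]'|head -4;  python3 -m jog '[[[0,0,0],[0,0,0]],[[0,0,0],[0,0,0]]]'|head -4; python3 -c "
from h import *
to(.097,-.071,.103)"
```

```text
t: 3.05
tool_pos: [0.6949, -0.0096, 0.1073]
tool_rot: [3.139, 0.13, 0.002]
contact_force: [-0.5, -0.3, 0.2]
t: 3.25
tool_pos: [0.6944, -0.0095, 0.1064]
tool_rot: [3.139, 0.13, 0.0]
contact_force: [0.3, -0.0, -0.1]
s 1 shift [-0.0042  0.0003  0.0034] turn [ 0.     -0.     -0.0018]
s -1 shift [-0.0042  0.0003  0.0034] turn [-1.0000e-04 -0.0000e+00  3.1398e+00]
shelf now 0.1012 -0.0707 0.1064 t 3.25 q [-0.121  0.309  1.538  0.     1.295  1.367]
```

```bash
python3 -m jog '[[[0,0,0.001],[0,0,0]],[[0,0,0.002],[0,0,0]],[[-0.005,0,0.0025],[0,0,0]],[[-0.012,0,0.0025],[0,0,0]],[[-0.02,0,0.0025],[0,0,0]]]'|grep -v op; python3 -m jog '[[[-0.01,0,0],[0,0,0]],[[-0.02,0,0],[0,0,0]],[[-0.03,0,0],[0,0,0]],[[-0.04,0,0],[0,0,0]],[[-0.05,0,0],[0,0,0]]]' |grep -v op; python3 -m jog '[[[-0.01,0,0],[0,0,0]],[[-0.02,0,0],[0,0,0]],[[-0.03,0,0],[0,0,0]],[[-0.036,0,0],[0,0,0]],[[-0.036,0,0],[0,0,0]]]';  python3 - <<'E'
from h import *
to(.097,-.071,.103)
d=optics.get_image("scene"); print(tags(d,box=(260,480,170,360)))
cv2.imwrite("pics/s3.png",cv2.resize(d["image"][170:340,250:480],None,fx=3,fy=3))
E
```

```text
t: 3.75
tool_pos: [0.6737, -0.0113, 0.1036]
tool_rot: [-3.139, -0.13, 0.001]
contact_force: [0.5, 0.7, -0.5]
grip_force: 0.0
t: 4.25
tool_pos: [0.6237, -0.0155, 0.1039]
tool_rot: [3.139, 0.13, 0.0]
contact_force: [0.5, -0.8, -1.1]
grip_force: 0.0
t: 4.75
tool_pos: [0.588, -0.0184, 0.1037]
tool_rot: [-3.139, -0.13, 0.0]
contact_force: [-0.1, -0.5, 0.5]
opening: 0.0215
grip_force: 0.0
s 1 shift [0.1026 0.0002 0.0007] turn [-0.0001  0.0002 -0.0021]
s -1 shift [0.1026 0.0002 0.0007] turn [3.0000e-04 1.0000e-04 3.1395e+00]
shelf now -0.0056 -0.0706 0.1037 t 4.75 q [-0.158  0.078  1.807  0.     1.256  1.33 ]
{'red': (array([366.7, 218. ]), 79, array([0.6206, 0.1101])), 'yellow': (array([358.9, 234.5]), 82, array([0.6463, 0.0552])), 'blue': (array([314. , 243.3]), 41, array([ 0.59  , -0.0503])), 'orange': (array([404.4, 250.4]), 195, array([0.7603, 0.104 ]))}
```

View pics/s3.png

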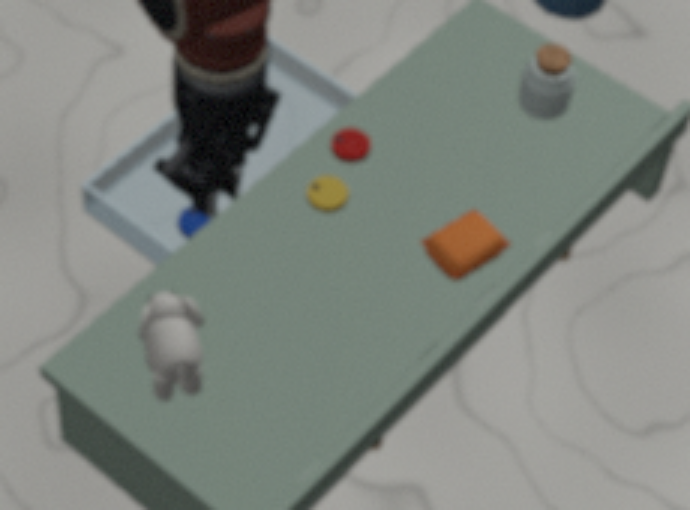

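Blue lies in the tray at crop (193,222). Next I lift, move behind yellow and lower.

```bash
python3 -m jog '[[[0,0,-0.03],[0,0,0]],[[0.03,-0.015,-0.04],[0,0,0]],[[0.065,-0.045,-0.04],[0,0,0]],[[0.095,-0.065,-0.04],[0,0,0]],[[0.108,-0.0695,-0.04],[0,0,0]]]'|head -2; python3 -m jog '[[[0,0,0],[0,0,0]],[[0,0,0.01],[0,0,0]],[[0,0,0.02],[0,0,0]],[[0,0,0.03],[0,0,0]],[[0,0,0.037],[0,0,0]]]' |head -2; python3 -m jog '[[[0,0,0],[0,0,0]],[[0,0,0],[0,0,0]],[[0,0,0],[0,0,0]]]'; python3 -c "
from h import *
to(.1,-.001,.1037)
print(tags(optics.get_image('scene'),box=(260,480,170,360)))"
```

```text
t: 5.3
tool_pos: [0.6929, 0.0623, 0.144]
t: 5.8
tool_pos: [0.6893, 0.0593, 0.1047]
t: 6.1
tool_pos: [0.691, 0.0597, 0.1075]
tool_rot: [3.139, 0.13, 0.002]
contact_force: [-0.1, -0.4, 0.5]
opening: 0.0211
grip_force: 0.0
s 1 shift [-0.0037 -0.0004  0.0038] turn [ 0.0001 -0.0012 -0.002 ]
s -1 shift [-0.0037 -0.0004  0.0038] turn [-1.9000e-03 -1.0000e-04  3.1395e+00]
shelf now 0.1037 -0.0014 0.1075 t 6.1 q [-0.021  0.306  1.54   0.     1.295  1.467]
{'red': (array([362.1, 218.6]), 7, array([0.6138, 0.0999])), 'yellow': (array([355.4, 235.6]), 18, array([0.6428, 0.0461])), 'blue': (array([314.4, 243. ]), 48, array([ 0.5899, -0.0489])), 'orange': (array([404.4, 250.4]), 186, array([0.7601, 0.104 ]))}
```

```bash
python3 -m jog '[[[0,0,0.001],[0,0,0]],[[0,0,0.002],[0,0,0]],[[-0.006,0,0.003],[0,0,0]],[[-0.014,0,0.003],[0,0,0]],[[-0.023,0,0.003],[0,0,0]]]'|head -2; python3 -m jog '[[[-0.01,0,0],[0,0,0]],[[-0.02,0,0],[0,0,0]],[[-0.03,0,0],[0,0,0]],[[-0.04,0,0],[0,0,0]],[[-0.05,0,0],[0,0,0]]]' |head -2; python3 -m jog '[[[-0.01,0,0],[0,0,0]],[[-0.02,0,0],[0,0,0]],[[-0.03,0,0],[0,0,0]],[[-0.036,0,0],[0,0,0]],[[-0.036,0,0],[0,0,0]]]';  python3 - <<'E'
from h import *
to(.08,.055,.1037)
d=optics.get_image("scene"); print(tags(d,box=(260,480,170,360)))
cv2.imwrite("pics/s4.png",cv2.resize(d["image"][170:340,250:480],None,fx=3,fy=3))
E
```

```text
t: 6.65
tool_pos: [0.6669, 0.0579, 0.1036]
t: 7.15
tool_pos: [0.617, 0.0537, 0.1039]
t: 7.65
tool_pos: [0.5812, 0.0508, 0.1037]
tool_rot: [-3.139, -0.13, 0.0]
contact_force: [1.1, 0.1, 0.1]
opening: 0.0214
grip_force: 0.0
s 1 shift [ 0.0864 -0.0562  0.    ] turn [-0.0001  0.0002 -0.002 ]
s -1 shift [ 0.0864 -0.0562  0.    ] turn [3.0000e-04 1.0000e-04 3.1396e+00]
shelf now -0.0065 -0.0011 0.1037 t 7.65 q [-0.04   0.067  1.819  0.     1.256  1.448]
{'red': (array([366.4, 218.1]), 81, array([0.6202, 0.1096])), 'yellow': (array([331.3, 228. ]), 48, array([0.5828, 0.0172])), 'blue': (array([314.3, 243. ]), 49, array([ 0.5897, -0.0489])), 'orange': (array([404.3, 250.5]), 192, array([0.7601, 0.1035]))}
```

View pics/s4.png

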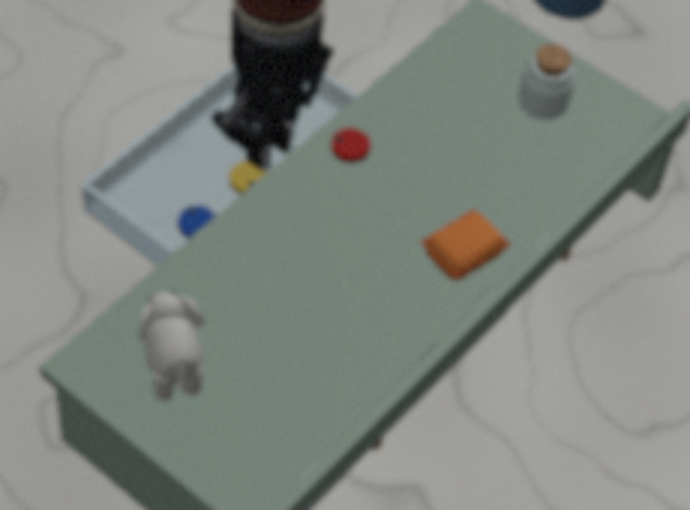

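Yellow is in the tray at crop (246,177), next to blue. Red is next, at crop (351,145).

```bash
python3 -m jog '[[[0,0,-0.03],[0,0,0]],[[0.025,-0.015,-0.04],[0,0,0]],[[0.055,-0.038,-0.04],[0,0,0]],[[0.077,-0.052,-0.04],[0,0,0]],[[0.088,-0.057,-0.04],[0,0,0]]]'|head -2; python3 -m jog '[[[0,0,0],[0,0,0]],[[0,0,0.01],[0,0,0]],[[0,0,0.02],[0,0,0]],[[0,0,0.03],[0,0,0]],[[0,0,0.036],[0,0,0]]]' |head -2; python3 -m jog '[[[0,0,0],[0,0,0]],[[0,0,0],[0,0,0]],[[0,0,0],[0,0,0]]]'; python3 -c "
from h import *
to(.08,.056,.1037)"
```

```text
t: 8.2
tool_pos: [0.6667, 0.1162, 0.144]
t: 8.7
tool_pos: [0.6635, 0.1143, 0.1056]
t: 9.0
tool_pos: [0.6654, 0.1149, 0.1085]
tool_rot: [3.139, 0.13, 0.002]
contact_force: [-0.4, 0.2, 0.7]
opening: 0.0213
grip_force: 0.0
s 1 shift [-0.0028 -0.0003  0.0048] turn [ 0.0001 -0.0012 -0.002 ]
s -1 shift [-0.0028 -0.0003  0.0048] turn [-1.9000e-03 -1.0000e-04  3.1396e+00]
shelf now 0.0828 0.0557 0.1085 t 9.0 q [ 0.061  0.265  1.588 -0.     1.288  1.549]
```

```bash
python3 -m jog '[[[0,0,0.0015],[0,0,0]],[[0,0,0.003],[0,0,0]],[[-0.005,0,0.004],[0,0,0]],[[-0.012,0,0.004],[0,0,0]],[[-0.02,0,0.004],[0,0,0]]]'|head -2; python3 -m jog '[[[-0.008,0,0],[0,0,0]],[[-0.016,0,0],[0,0,0]],[[-0.024,0,0],[0,0,0]],[[-0.034,0,0],[0,0,0]],[[-0.044,0,0],[0,0,0]]]' |head -2; python3 -m jog '[[[-0.01,0,0],[0,0,0]],[[-0.018,0,0],[0,0,0]],[[-0.025,0,0],[0,0,0]],[[-0.025,0,0],[0,0,0]],[[-0.025,0,0],[0,0,0]]]';  python3 - <<'E'
from h import *
to(-.19,0,.075)
d=optics.get_image("scene"); print(tags(d,box=(260,480,170,360)))
cv2.imwrite("pics/s5.png",cv2.resize(d["image"][170:340,250:480],None,fx=3,fy=3))
E
```

```text
t: 9.5
tool_pos: [0.6443, 0.1132, 0.1037]
t: 10.0
tool_pos: [0.6004, 0.1095, 0.1039]
t: 10.5
tool_pos: [0.5764, 0.1075, 0.104]
tool_rot: [-3.139, -0.13, -0.001]
contact_force: [-0.3, 0.2, 0.4]
opening: 0.0211
grip_force: 0.0
s 1 shift [-0.1834  0.0562  0.0289] turn [ 0.     -0.0005 -0.002 ]
s -1 shift [-0.1834  0.0562  0.0289] turn [-8.0000e-04 -0.0000e+00  3.1396e+00]
shelf now -0.0065 0.0559 0.104 t 10.5 q [0.058 0.073 1.812 0.    1.256 1.546]
{'red': (array([345.4, 216.1]), 49, array([0.5781, 0.0732])), 'yellow': (array([331.1, 228.2]), 44, array([0.583 , 0.0163])), 'blue': (array([314.3, 243. ]), 49, array([ 0.5897, -0.0489])), 'orange': (array([404.5, 250.2]), 204, array([0.7599, 0.1045]))}
```

View pics/s5.png

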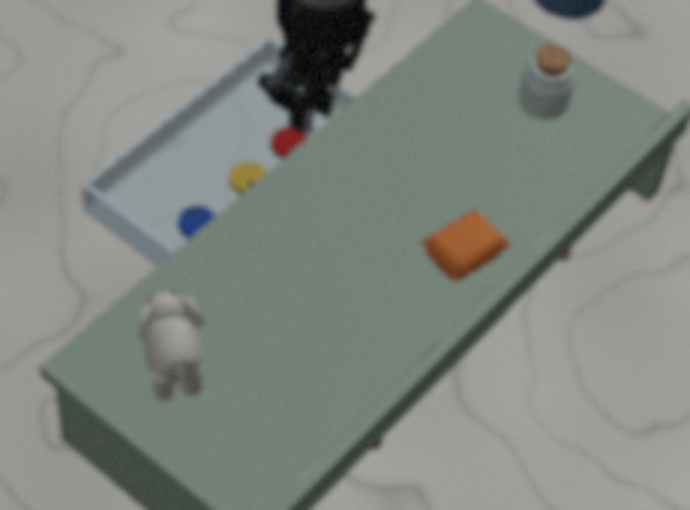

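All three tags lie in the tray: red (288,142), yellow (246,177) and blue (196,222). Next I go in front of the tray.

```bash
python3 -m jog '[[[0,0,-0.03],[0,0,0]],[[-0.035,0.01,-0.03],[0,0,0]],[[-0.08,0.025,-0.03],[0,0,0]],[[-0.12,0.04,-0.03],[0,0,0]],[[-0.16,0.056,-0.03],[0,0,0]]]'|head -2; python3 -m jog '[[[0,0,0],[0,0,0]],[[0,0,0.02],[0,0,0]],[[0,0,0.04],[0,0,0]],[[0,0,0.055],[0,0,0]],[[0,0,0.066],[0,0,0]]]' |head -2; python3 -m jog '[[[0,0,0],[0,0,0]],[[0,0,0],[0,0,0]],[[0,0,0],[0,0,0]]]'; python3 - <<'E'
from h import *
to(-.026,0,.066)
d=optics.get_image("scene"); print(tags(d,.059,box=(260,480,170,360)))
d=optics.get_image("top"); print(tags(d,.059))
E
```

```text
t: 11.05
tool_pos: [0.4204, 0.038, 0.1339]
t: 11.55
tool_pos: [0.4218, 0.0386, 0.067]
t: 11.85
tool_pos: [0.4225, 0.0385, 0.0688]
tool_rot: [3.139, 0.13, 0.003]
contact_force: [0.0, -0.5, 0.2]
opening: 0.0213
grip_force: 0.0
s 1 shift [ 0.1397 -0.0002  0.0031] turn [ 0.0003 -0.0018 -0.0018]
s -1 shift [ 0.1397 -0.0002  0.0031] turn [-2.8000e-03 -4.0000e-04  3.1398e+00]
shelf now -0.1657 0.0001 0.0688 t 11.85 q [-0.085 -0.294  2.213  0.     1.221  1.403]
{'red': (array([345.2, 216.4]), 45, array([0.5496, 0.1031])), 'yellow': (array([331.3, 228.1]), 46, array([0.5543, 0.0461])), 'blue': (array([314.3, 243. ]), 49, array([ 0.5614, -0.0228])), 'orange': (array([404.5, 250.3]), 196, array([0.7391, 0.1371]))}
{'red': (array([290.1, 253.3]), 66, array([0.5523, 0.1062])), 'yellow': (array([309.4, 252. ]), 76, array([0.5566, 0.049 ])), 'blue': (array([332.7, 249.4]), 71, array([ 0.5649, -0.0203])), 'orange': (array([291.9, 178.4]), 239, array([0.7818, 0.1055]))}
```

```bash
python3 -m jog '[[[0.006,0,0.002],[0,0,0]],[[0.013,0,0.002],[0,0,0]],[[0.02,0,0.002],[0,0,0]],[[0.027,0,0.002],[0,0,0]],[[0.034,0,0.002],[0,0,0]]]'|head -4|grep -v rot; python3 -m jog '[[[0.006,0,0],[0,0,0]],[[0.012,0,0],[0,0,0]],[[0.018,0,0],[0,0,0]],[[0.024,0,0],[0,0,0]],[[0.03,0,0],[0,0,0]]]' |head -4|grep -v rot; python3 -m jog '[[[0.006,0,0],[0,0,0]],[[0.012,0,0],[0,0,0]],[[0.018,0,0],[0,0,0]],[[0.024,0,0],[0,0,0]],[[0.03,0,0],[0,0,0]]]' |head -4|grep -v rot;python3 -m jog '[[[0.006,0,0],[0,0,0]],[[0.012,0,0],[0,0,0]],[[0.018,0,0],[0,0,0]],[[0.024,0,0],[0,0,0]],[[0.03,0,0],[0,0,0]]]' |head -4|grep -v rot;python3 -m jog '[[[0.003,0,0],[0,0,0]],[[0.006,0,0],[0,0,0]],[[0.008,0,0],[0,0,0]],[[0.01,0,0],[0,0,0]],[[0.012,0,0],[0,0,0]]]' |head -4|grep -v rot; python3 -c "
from h import *
to(-.026,0,.066)"
```

```text
t: 12.45
tool_pos: [0.4561, 0.0413, 0.0658]
contact_force: [-1.0, -0.2, -0.0]
t: 12.95
tool_pos: [0.4855, 0.0438, 0.0656]
contact_force: [-1.4, -0.1, 1.5]
t: 13.45
tool_pos: [0.5156, 0.0463, 0.0657]
contact_force: [-2.3, -0.3, 0.2]
t: 13.95
tool_pos: [0.5455, 0.0488, 0.0657]
contact_force: [-1.8, -1.4, -1.0]
t: 14.45
tool_pos: [0.5571, 0.0498, 0.0659]
contact_force: [-1.3, 0.2, 0.1]
s 1 shift [ 0.0046 -0.     -0.0001] turn [-0.0001 -0.0001 -0.0019]
s -1 shift [ 0.0046 -0.     -0.0001] turn [-2.0000e-04  1.0000e-04  3.1397e+00]
shelf now -0.0306 -0.0 0.0659 t 14.45 q [-0.044  0.06   1.897  0.     1.185  1.444]
```

Next I creep forward until the stop pushes back.

```bash
python3 -m jog '[[[0.001,0,0],[0,0,0]],[[0.002,0,0],[0,0,0]],[[0.003,0,0],[0,0,0]],[[0.004,0,0],[0,0,0]],[[0.004,0,0],[0,0,0]]]'|head -4|grep -v rot; python3 -m jog '[[[0.001,0,0],[0,0,0]],[[0.002,0,0],[0,0,0]],[[0.002,0,0],[0,0,0]]]' |head -4|grep -v rot; python3 -m jog '[[[0.001,0,0],[0,0,0]],[[0.002,0,0],[0,0,0]],[[0.002,0,0],[0,0,0]]]' |head -4|grep -v rot
```

```text
t: 14.95
tool_pos: [0.5612, 0.0501, 0.0659]
contact_force: [-1.4, 0.2, -0.2]
t: 15.25
tool_pos: [0.5632, 0.0503, 0.0659]
contact_force: [-1.1, 0.3, 0.1]
t: 15.55
tool_pos: [0.5635, 0.0503, 0.0659]
contact_force: [-9.2, -1.3, 6.7]
```

```bash
python3 -m jog '[[[0.001,0,0],[0,0,0]],[[0.001,0,0],[0,0,0]]]'|head -4|grep -v rot; python3 -m jog '[[[-0.01,0,0],[0,0,0]],[[-0.03,0,0],[0,0,0]],[[-0.06,0,0],[0,0,0]],[[-0.1,0,0],[0,0,0]],[[-0.13,0,-0.03],[0,0,0]]]' |head -4|grep -v rot; python3 -m jog '[[[0,0,-0.04],[0,0,0]],[[0,0,-0.08],[0,0,0]],[[0,0,-0.1],[0,0,0]],[[0,0,-0.1],[0,0,0]],[[0,0,-0.1],[0,0,0]]]' |head -4|grep -v rot;python3 - <<'E'
from h import *
d=optics.get_image("scene"); print(tags(d,.059,box=(260,480,170,360)))
d=optics.get_image("top"); print(tags(d,.059))
cv2.imwrite("pics/s6.png",cv2.resize(d["image"][140:310,190:420],None,fx=3,fy=3))
E
```

```text
t: 15.75
tool_pos: [0.5635, 0.0503, 0.0658]
contact_force: [-12.2, -0.9, 8.1]
t: 16.25
tool_pos: [0.4315, 0.04, 0.0916]
contact_force: [-0.3, 0.7, 0.4]
t: 16.75
tool_pos: [0.4366, 0.0398, 0.1957]
contact_force: [-0.5, 0.6, -0.7]
{'orange': (array([404.7, 250.1]), 195, array([0.7389, 0.138 ]))}
{'orange': (array([291.9, 178.4]), 239, array([0.7817, 0.1056]))}
```

View pics/s6.png

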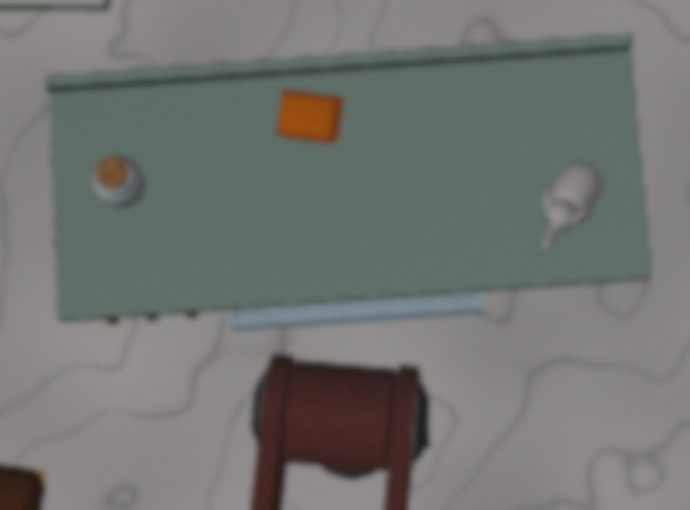

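The tray is home: only its narrow rim shows, from (232,318) to (484,302). The shelf things have not moved, and no tags are visible outside the tray. I settle the arm and hand in.

```bash
python3 -m jog '[[[0,0,0],[0,0,0]],[[0,0,0],[0,0,0]],[[0,0,0],[0,0,0]]]'|head -4; python3 -c "
from station import job
print(job.finish_job())"
```

```text
t: 17.15
tool_pos: [0.4361, 0.0398, 0.1949]
tool_rot: [-3.139, -0.13, 0.002]
contact_force: [0.6, -0.1, -0.3]
the job is handed in; nothing more can be done
None
```

I swept all three tags into the tray, pushed it home against its stop without disturbing the other things on the shelf, and handed the job in at about 17 s.

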